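# Zero the finger force gauge and run a fingertip along its bar

## Robot

A 6-joint arm with a two-finger parallel gripper is mounted at the origin on the work surface. World frame = base frame: x ahead of the robot, y to its left, z up, the work surface at z = 0. Lengths are in m, angles in rad, forces in N, time in s.
With the tool pointing down it reaches from about 0.3 to 0.85 m from the base axis. Payload 4.2 kg.
Tool frame: the origin (TCP) lies at the very end of the fingers, on their centre line; the grasp point (between the pads) lies 19 mm behind it; z points along the fingers, y is the line along which they close (so a half turn about z gives the same grasp; the last joint's range is limited). The gripper opens to 91 mm and grips with 3 to 60 N. Pads are 32 mm wide; open, the fingers measure 118 mm over their backs; the gripper's body (76 mm by 178 mm) begins 60 mm behind the grasp point.
Start: joints at [1.232, 0.32, 1.565, -0, 1.257, -0.02], TCP at [0.18, 0.546, 0.189] pointing down, gripper open.
Joint ranges: [-3.11, 3.11], [-0.84, 2.01], [0.21, 2.61], [-1.34, 4.49], [0.05, 2.63], [-2.56, 2.56]. Speed limits (rad/s): [2.57, 2.57, 3.14, 3.14, 3.14, 3.14].

## Interface

Orientations are given as [roll, pitch, yaw] about the fixed x, y, z axes, in that order (R = Rz(yaw) Ry(pitch) Rx(roll)).
In Python, from station import read_state, grab_frame, hand_in gives the robot as it stands.
- The arm moves only by the tool step_arm, never from a script. Its argument "deltas" is one flat list of numbers, 5 for each row, row after row: the closure, from 0 (fully open) to 1 (shut), then the shift along the tool's x, y, z in cm, then the turn about the tool's z in degrees. A call has 1 to 20 rows; each row shifts and turns the commanded pose from where the row before left it, along the tool's axes as they then stand; what a row does not reach is not made up. A row lasts 1/10 s, in which the tool goes at most 50 mm and 8.59 degrees, less where a joint would pass 70% of its speed; a pose out of reach is approached as far as the arm can. A call is refused whole if a number of a shift passes 5 or a number of a turn 8.59, either way. A call with a gripper value outside its range is refused whole. The fingers move at their own pace and stop on an object; the grip force is fixed at half the most. Time passes only in rows, so rows that do not move let the fingers close. It gives the time, the measured TCP pose, the force and the opening at its end, in the units of the state.
- read_state(): the state, without advancing time (a new reading comes with each control period).
- grab_frame(name): name is "side" or "top"; returns a dict with "color" (420x560x3 uint8, red, green, blue), "z_map" (420x560 float32, m along the optical axis (not along the pixel's ray), 0 where there is no reading), "intrinsics" (3x3 intrinsics, pixels), "origin" and "rotation" of the camera in the world. Camera axes: x right, y down, z forward; pixel columns grow to the right and rows downward; lengths in m; the calibration is good to about 2 mm. A picture is of the moment at which its call begins.
- hand_in(): hands the job in, once; it reports no verdict.
The state is a dict: "clock": time; "joint_positions": joint angles; "joint_vel": joint speeds; "joint_efforts": joint torques, N m; "ee_pos": TCP position; "tool_rot": TCP orientation; "force": force on the tool from outside, world axes, zero at the start; "torque": the same for the moment, N m; "width": finger opening in m.
Only numpy, scipy, OpenCV 4.12 (cv2) and the standard library are available. Lean on these libraries where they do the work, as an engineer would, in place of code of your own. Each camera call takes 0.05 s, during which the arm holds its last target. There are 200 camera calls.

## Task

Check the finger force gauge, the long dark blue instrument with the black rubber-faced bar: with nothing touching the bar, press the round zero button on its head all the way down and let it come up again, then set a fingertip lightly on the rubber at the head end and run it along the whole bar to the free end, and lift clear. Do not lift, tip or shove the gauge, do not press the bar hard, and leave everything else on the bench where it is.

Things in the scene. Friction and masses are not known exactly. Their poses are not given: they have to be found in the camera images.
- gauge: the loose force gauge (about 1 kg), a dark blue housing along its x axis; origin on its underside, z up. Head block 76 x 62 mm, 36 mm high, x -148 to -72 mm, with a metal connector on its end face and the zero button on top. A beam 36 mm wide, 26 mm high runs on to the free end, x = 114 mm; over it is the black rubber-faced bar, x -55 to 115 mm, 26 mm wide, top 44 mm above the origin
- zero_top (a point): centre of the top face of the zero button, as it stands now: a grey round button 22 mm across in a flat aluminium collar 38 mm across, on top of the head. Not pressed, its top is 21 mm above the head and 9 mm above the collar; it goes straight down
- zero (a joint): how far the zero button is pressed, in m: 0 up, 0.005 fully down; a spring takes it up again (starts to move at about 1.2 N, fully down at 4 N)
- bar (a joint): how far the rubber-faced bar is pressed down towards the beam, in m: 0 up, 0.006 at its stop. The whole bar sinks level on its springs wherever it is pressed: starts to move at about 0.4 N, then 0.8 N per mm
- pad1: the first fifth of the bar's black rubber face, counted from the head (the end next to the head, where the run begins): 34 mm long along its x, 24 mm wide along its y; the five join without a step or a gap. Origin at the centre of its top surface, +x towards the free end, z up
- pad2: the second fifth of the bar's black rubber face, counted from the head: 34 mm long along its x, 24 mm wide along its y; the five join without a step or a gap. Origin at the centre of its top surface, +x towards the free end, z up
- pad3: the third fifth of the bar's black rubber face, counted from the head: 34 mm long along its x, 24 mm wide along its y; the five join without a step or a gap. Origin at the centre of its top surface, +x towards the free end, z up
- pad4: the fourth fifth of the bar's black rubber face, counted from the head: 34 mm long along its x, 24 mm wide along its y; the five join without a step or a gap. Origin at the centre of its top surface, +x towards the free end, z up
- pad5: the last fifth of the bar's black rubber face, counted from the head (the free end, where the run finishes): 34 mm long along its x, 24 mm wide along its y; the five join without a step or a gap. Origin at the centre of its top surface, +x towards the free end, z up
- ring_mid: the middle-sized black plastic ring standing beside the gauge's bar: 46 mm outside diameter, 28 mm tall; origin at the centre of its underside
- weight: steel knobbed calibration weight standing on the other side of the bar from the middle ring: 34 mm across, 57 mm tall; origin at the centre of its underside
- plug: small metal cable connector, standing on end beside the gauge's head: 22 mm across, 48 mm tall; origin at the centre of its underside
- pinch_gauge: a second, much shorter dark blue instrument without a rubber bar (135 x 36 x 28 mm), not used here; origin on its underside
- driver: screwdriver lying on the mat, 170 mm long; not used
- caliper: steel caliper lying flat on the mat, 200 mm long, 13 mm high; not used

How it is judged:
On the way, in this order (a step that is already met when the one before it is completed fails the run):
1. the zero button is pressed all the way down (value of joint zero above 0.0035 m), for 0.05 s.
2. with the button up again, the fingertips touch the bar at the head end (first fifth) (contact force between the fingers and pad1 above 0.15 N and value of joint zero below 0.0015 m), for 0.02 s.
3. the fingertips have come to the second fifth of the bar, and have left the first (contact force between the fingers and pad2 above 0.15 N and contact force between the fingers and pad1 below 0.05 N), for 0.02 s.
4. the fingertips have come to the third fifth of the bar, and have left the second (contact force between the fingers and pad3 above 0.15 N and contact force between the fingers and pad2 below 0.05 N), for 0.02 s.
5. the fingertips have come to the fourth fifth of the bar, and have left the third (contact force between the fingers and pad4 above 0.15 N and contact force between the fingers and pad3 below 0.05 N), for 0.02 s.
6. the fingertips have come to the last fifth of the bar, and have left the fourth (contact force between the fingers and pad5 above 0.15 N and contact force between the fingers and pad4 below 0.05 N), for 0.02 s.
At the end, for the whole second after the job is handed in: After the zeroing press and the run over all five fifths of the bar: bar and button are up again (within 1 mm), the gauge stands flat and still on the mat within 15 mm of where it was, and every other loose thing is within 15 mm of its place (value of joint each of bar, zero below 0.001 m and distance of each of gauge, ring_mid, weight, plug, pinch_gauge, driver, caliper from where it was at the start of the episode below 0.015 m and height (world z) of gauge below 0.006 m and angle between gauge's own z axis and vertical below 0.05 rad and linear speed of gauge below 0.02 m/s); the robot touches nothing.
It fails at once if the bar is pressed hard (over 12 N) (contact force between the fingers and pad1 above 12 N or contact force between the fingers and pad2 above 12 N or contact force between the fingers and pad3 above 12 N or contact force between the fingers and pad4 above 12 N or contact force between the fingers and pad5 above 12 N).
It fails at once if the button is pressed while something presses on the bar (value of joint zero above 0.0025 m and value of joint bar above 0.0008 m).
It fails at once if the gauge is shoved more than 15 mm, lifted or tipped (distance of gauge from where it was at the start of the episode above 0.015 m or height (world z) of gauge above 0.01 m or angle between gauge's own z axis and vertical above 0.1 rad).
It fails at once if something else on the table is moved more than 15 mm (distance of any of ring_mid, weight, plug, pinch_gauge, driver, caliper from where it was at the start of the episode above 0.015 m).
It also fails if it takes over 42 s, if anything falls off the work surface, if the arm or the gripper's body presses on something with over 40 N, if the wrist force passes 120 N, or if a joint passes its speed limit or range.

## Working session

There is one attempt and no reset: what is moved stays moved. The work goes in short steps, Python scripts to look and compute and a tool call to move; the robot and the scene stay as the last step left them, time stands still between calls to the robot, and variables do not carry over. Pictures are saved under pics/ and viewed, on a budget of 10 in all, crops included, one or two more only if the job needs it, and the job is handed in when it is done.

Besides the shell and the picture viewer there is one more tool, called after "Request:" as name(argument=value, ...) on one line, values as JSON. step_arm: Moves the arm, as the interface text tells. Its arguments: {"type":"object","properties":{"deltas":{"type":"array"}},"required":["deltas"]}

```bash
mkdir -p pics
cat > h.py <<'E'
import numpy as np,cv2
from station import *
def save(f,n): cv2.imwrite('pics/'+n,f['color'][:,:,::-1])
def cloud(f):
    z=f['z_map'];K=f['intrinsics'];v,u=np.mgrid[:z.shape[0],:z.shape[1]]
    p=np.stack([(u-K[0,2])/K[0,0]*z,(v-K[1,2])/K[1,1]*z,z],-1)
    P=p@np.array(f['rotation']).T+np.array(f['origin']); P[z==0]=np.nan
    return P
E
python3 - <<'E'
from h import *
s=read_state();print(s)
for n in('top','side'):
    f=grab_frame(n);save(f,n+'1.png');print(n,f['origin'],f['rotation'],f['intrinsics'])
    np.save(n+'.npy',cloud(f));np.save(n+'c.npy',f['color'])
E
```

```text
{'clock': 0.0, 'joint_positions': array([ 1.23201955e+00,  3.20304851e-01,  1.56572831e+00,  3.26592538e-06,
        1.25738974e+00, -2.00121614e-02]), 'joint_vel': array([ 0.00066962,  0.00038998, -0.00033702,  0.00139671, -0.00067911,
       -0.0007573 ]), 'joint_efforts': array([-1.53592602e-03, -4.12465346e+01, -2.31972599e+01,  7.27286492e-02,
        4.56078211e-02, -1.36893614e-04]), 'ee_pos': array([0.18001538, 0.54549026, 0.18849376]), 'tool_rot': array([-3.13976283e+00, -3.97292001e-05,  2.82282699e+00]), 'force': array([ 0.68708085,  0.26400538, -0.53244754]), 'torque': array([0.04144482, 0.00656116, 0.01866401]), 'width': 0.09135801055699135}
top [ 0.44807629 -0.00342937  1.38869914] [-3.05148548  0.01624978 -1.59133307] [[426.36759396   0.         272.58729746]
 [  0.         426.36759396 210.11767576]
 [  0.           0.           1.        ]]Traceback (most recent call last):
  File "<stdin>", line 5, in <module>
  File "h.py", line 7, in cloud
    P=p@np.array(f['rotation']).T+np.array(f['origin']); P[z==0]=np.nan
      ~~~~~~~~~~~~~~~~~~~~~~~~~~~^~~~~~~~~~~~~~~~~~~~~~
ValueError: operands could not be broadcast together with shapes (420,560) (3,)
```

View pics/top1.png

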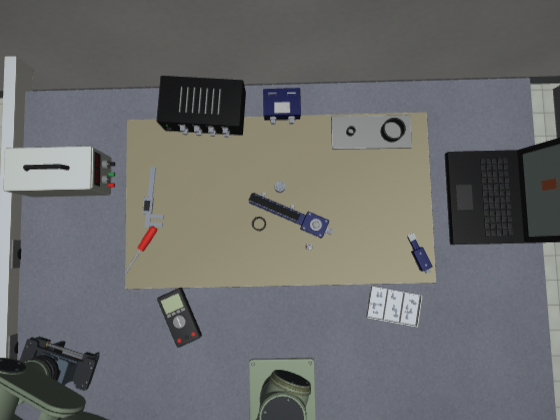

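The top view shows the gauge's head at about (316,224) and its bar running to (250,198). The weight is at (280,187), the ring at (259,224) and the plug at (309,247). The camera rotation is given as rpy, so I'll fix the helper.

```bash
sed -i "s/np.array(f\['rotation'\]).T/R.from_euler('xyz',f['rotation']).as_matrix().T/; 1a from scipy.spatial.transform import Rotation as R" h.py
python3 - <<'E'
from h import *
C={}
for n in('top','side'):
    f=grab_frame(n);P=cloud(f);c=f['color'].astype(int);C[n]=(P,c)
    np.savez(n+'.npz',P=P,c=c)
    big=cv2.resize(f['color'],None,fx=1.4,fy=1.4)
    cv2.imwrite('pics/%s2.png'%n,big[:,:,::-1]) if n=='side' else cv2.imwrite('pics/top2.png',cv2.resize(f['color'][165:265,225:355],None,fx=6,fy=6,interpolation=2)[:,:,::-1])
P,c=C['top']
print('mat z',np.nanmedian(P[260:280,180:280,2]))
reg=np.zeros(P.shape[:2],bool);reg[165:265,230:350]=1
hi=reg&(P[...,2]>.012)
n,l,st,ce=cv2.connectedComponentsWithStats(hi.astype(np.uint8))
for i in range(1,n):
    q=P[l==i]
    if len(q)>8: print(i,len(q),ce[i],q.mean(0).round(4),q[:,2].max().round(4), cv2.minAreaRect(q[:,:2].astype(np.float32)*1000))
E
```

```text
mat z 0.001990419863221682
1 95 [279.31578947 186.78947368] [ 0.644  -0.007   0.0441] 0.0636 ((646.0579223632812, -7.417123794555664), (30.833547592163086, 32.27434158325195), 42.699520111083984)
2 1209 [293.18444996 215.65674111] [ 0.5516 -0.0488  0.0375] 0.0609 ((556.0740966796875, -40.3851318359375), (284.0819396972656, 63.204833984375), 65.39287567138672)
4 71 [258.45070423 223.35211268] [0.5299 0.0622 0.0287] 0.0377 ((529.3997192382812, 62.04438018798828), (41.690818786621094, 41.53688049316406), 88.44059753417969)
5 35 [308.42857143 246.77142857] [ 0.4521 -0.0945  0.0383] 0.0559 ((451.4793701171875, -94.8176498413086), (15.349053382873535, 19.23257064819336), 88.06946563720703)
```

View pics/top2.png

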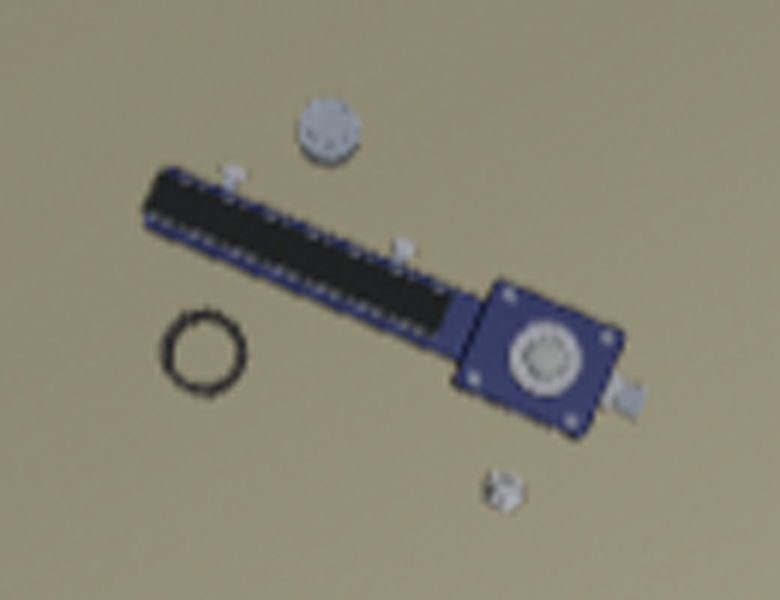

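View pics/side2.png

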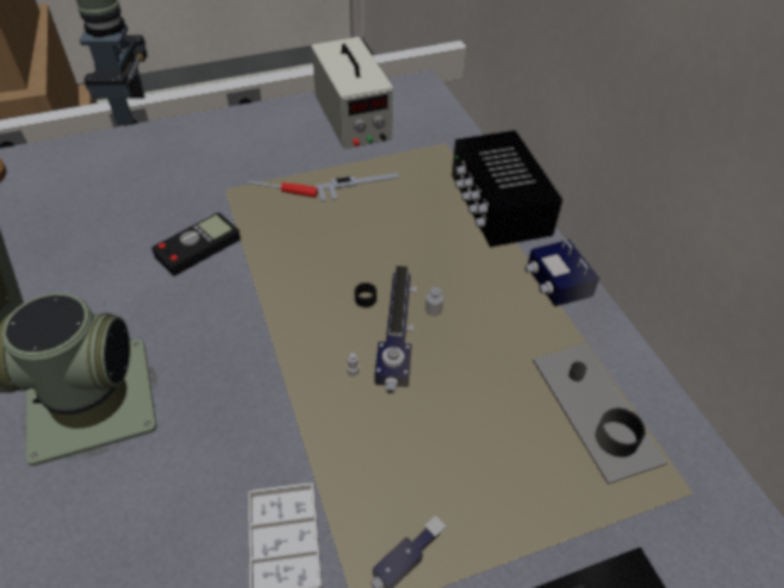

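The close crop gives a clear view of the black bar strip from (160,195) to (440,310), and the grey button at (546,357) in its collar. The side view shows the same layout, with clear space around the gauge. Next I'll measure the axis and the button.

Run:
```python
from h import *
for n in('top','side'):
    d=np.load(n+'.npz');P,c=d['P'],d['c'];x,y,z=P[...,0],P[...,1],P[...,2]
    near=(abs(x-.555)<.17)&(abs(y+.04)<.17)
    rub=near&(c.max(-1)<60)&(z>.035)&(np.ptp(c,axis=-1)<25)
    nn,l,st,ce=cv2.connectedComponentsWithStats(rub.astype(np.uint8));k=1+st[1:,4].argmax();q=P[l==k]
    r=cv2.minAreaRect(q[:,:2].astype(np.float32)*1000)
    m=q.mean(0);v=np.linalg.svd(q[:,:2]-m[:2],full_matrices=False)[2][0];v*=np.sign(v[1])
    print(n,'rubber',len(q),m.round(4),np.median(q[:,2]).round(4),'ang',np.degrees(np.arctan2(v[1],v[0])),r)
    blue=near&(c[...,2]>c[...,0]+25)&(z>.015)
    b=P[blue];t=(b[:,:2]-m[:2])@v;print('blue range along',t.min(),t.max(),'blue head z',np.median(b[t<-.1,2]),len(b), 'perp',((b[:,:2]-m[:2])@[-v[1],v[0]]).min(),((b[:,:2]-m[:2])@[-v[1],v[0]]).max())
    bt=near&(z>.0535)&(c.min(-1)>80);tt=(P[...,:2]-m[:2])@v;bt&=(tt<-.1)&(tt>-.18)
    q=P[bt];print('button',len(q),q.mean(0).round(4),np.median(q[:,2]),(q[:,:2]-m[:2]).mean(0)@v,(q[:,:2]-m[:2]).mean(0)@[-v[1],v[0]])
```

```text
top rubber 346 [0.5807 0.0109 0.0441] 0.0442 ang 65.40333226005338 ((580.6934204101562, 11.28375244140625), (167.79034423828125, 22.667673110961914), 65.34271240234375)
blue range along -0.17676777639755237 0.08190866257345554 blue head z 0.0362131364104854 472 perp -0.029789104676987335 0.02941566057362909
button 25 [ 0.518  -0.1161  0.0571] 0.05752953265379657 -0.14162792701438573 0.004124495861664253
side rubber 370 [0.5778 0.0057 0.0426] 0.0427 ang 65.6041085036874 ((579.7102661132812, 8.069145202636719), (165.93255615234375, 24.04945945739746), 65.4172592163086)
blue range along -0.16722810204900362 -0.07905723711329853 blue head z 0.034546639618267316 46 perp 0.010621098233609752 0.02688667649810348
button 40 [ 0.5215 -0.1211  0.0559] 0.0556756719284508 -0.13868681555892473 -0.0010817002215501928
```

Request:
step_arm(deltas=[1,0,0,0,6.3,1,-3.66,-2.88,0,0,1,-3.66,-2.88,0,0,1,-3.66,-2.88,0,0,1,-3.66,-2.88,0,0,1,-3.66,-2.88,0,0,1,-3.66,-2.88,0,0,1,-3.66,-2.88,0,0,1,-3.66,-2.88,0,0,1,-3.66,-2.88,0,0,1,-3.66,-2.88,0,0,1,-3.66,-2.88,0,0,1,-3.66,-2.88,0,0,1,-3.66,-2.88,0,0,1,-3.66,-2.88,0,0,1,-3.66,-2.88,0,0,1,-3.66,-2.88,0,0,1,0,0,0,0,1,0,0,0,0,1,0,0,0,0])

```text
clock: 2.15
ee_pos: [0.5205, -0.1156, 0.189]
tool_rot: [3.141, -0.001, 2.713]
force: [-0.9, -1.2, -0.4]
width: 0.0005
```

Request:
step_arm(deltas=[1,-0.15,-0.2,3,0,1,0,0,3,0,1,0,0,3,0,1,0,0,1.5,0,1,0,0,0,0,1,0,0,0,0])

```text
clock: 2.75
ee_pos: [0.5219, -0.1179, 0.085]
tool_rot: [3.141, 0.001, 2.714]
force: [0.5, -0.6, -0.1]
width: 0.0003
```

Run:
```python
from h import *
print(read_state()['ee_pos'],read_state()['force'])
f=grab_frame('side');i=f['color'][150:300,220:360]
cv2.imwrite('pics/s3.png',cv2.resize(i,None,fx=4,fy=4,interpolation=2)[:,:,::-1])
# projection of TCP and nominal points
K=f['intrinsics'];Rm=R.from_euler('xyz',f['rotation']).as_matrix()
for p in (read_state()['ee_pos'],[.521,-.118,.057]):
    q=K@(Rm.T@(np.array(p)-f['origin']));q=q[:2]/q[2];print((q-[220,150])*4)
```

```text
[ 0.5218774  -0.11794506  0.08502956] [ 0.53982888 -0.57202336 -0.05902686]
[244.58960661 374.54274911]
[241.46577355 403.5763309 ]
```

View pics/s3.png

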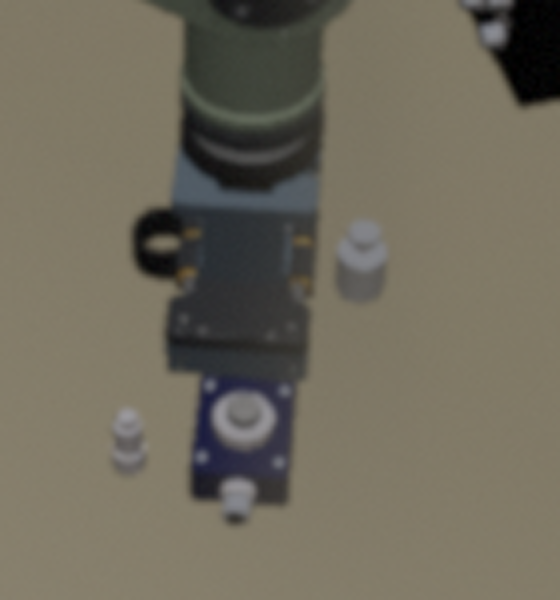

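The gripper body overhangs and hides the fingers, and the button is visible at (241,408) against a predicted (241,404). That error of 2–3 mm is well inside the 27x32 mm fingertip, so I'll press.

Request:
step_arm(deltas=[1,0,-0.1,1,0,1,0,0,1,0,1,0,0,0.5,0,1,0,0,0.3,0,1,0,0,0.2,0,1,0,0,0,0,1,0,0,0,0])

```text
clock: 3.5
ee_pos: [0.5215, -0.1199, 0.0544]
tool_rot: [3.141, 0.0, 2.713]
force: [0.1, -0.5, 0.8]
width: 0.0009
```

Request:
step_arm(deltas=[1,0,0,0.1,0,1,0,0,0.1,0,1,0,0,0,0,1,0,0,0,0])

```text
clock: 3.9
ee_pos: [0.5214, -0.1198, 0.0523]
tool_rot: [3.141, 0.0, 2.713]
force: [-0.7, 0.3, -0.2]
width: 0.0005
```

Request:
step_arm(deltas=[1,0,0,0.1,0,1,0,0,0.1,0,1,0,0,0,0,1,0,0,0,0])

```text
clock: 4.3
ee_pos: [0.5214, -0.1198, 0.0503]
tool_rot: [3.142, -0.0, 2.713]
force: [-0.6, -0.5, -0.1]
width: -0.0001
```

Run:
```python
from h import *
for i in range(4):
    print(read_state()['ee_pos'],read_state()['force'],read_state()['joint_efforts'][:3]); f=grab_frame('side')
i=f['color'][200:290,240:340]
cv2.imwrite('pics/s4.png',cv2.resize(i,None,fx=6,fy=6,interpolation=2)[:,:,::-1])
```

```text
[ 0.52135714 -0.11982101  0.05028303] [-0.61778525 -0.5282663  -0.0724938 ] [ 1.18639149e-03 -4.01287580e+01 -1.85367322e+01]
[ 0.52138417 -0.11984374  0.05032825] [-0.17602575 -0.29393566 -0.39806685] [ 7.19129912e-04 -4.01330388e+01 -1.85453475e+01]
[ 0.52139638 -0.11984073  0.05034124] [ 0.29749291  0.30302997 -0.21194673] [ 7.28486484e-04 -4.01391613e+01 -1.85541236e+01]
[ 0.52138465 -0.11983109  0.05033183] [-0.02961295  0.71860434  0.46371967] [-7.78379926e-04 -4.01455736e+01 -1.85611063e+01]
```

View pics/s4.png

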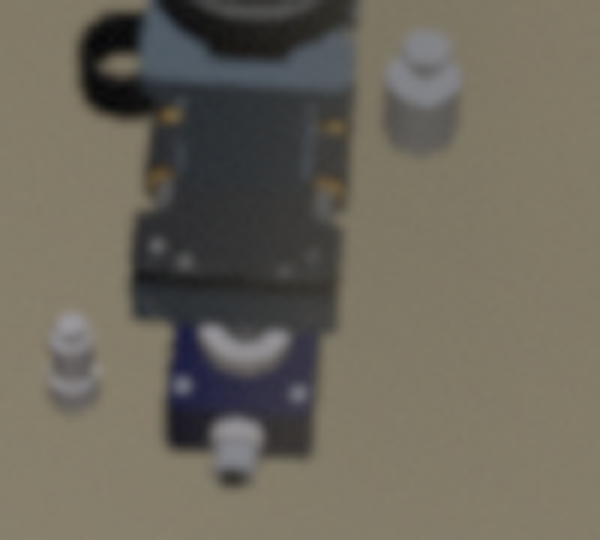

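Request:
step_arm(deltas=[1,0,0,0.1,0,1,0,0,0,0,1,0,0,0,0])

```text
clock: 4.8
ee_pos: [0.5214, -0.1198, 0.0493]
tool_rot: [3.141, -0.0, 2.713]
force: [-0.4, 0.4, 0.7]
width: 0.0004
```

Run:
```python
from h import *
F=[]
for i in range(4):
    s=read_state();F.append(s['force']);f=grab_frame('top')
print(s['ee_pos'],np.mean(F,0),s['joint_efforts'])
P=cloud(f);x,y,z=P[...,0],P[...,1],P[...,2]
m=(abs(x-.52)<.25)&(abs(y+.1)<.25)&(z>.12)&(z<.4)
print(m.sum());save(f,'t5.png')
f=grab_frame('side');P=cloud(f);z=P[...,2]
t=(abs(P[...,0]-.52)<.12)&(abs(P[...,1]+.12)<.13)&(z>.1)&(z<.18)
q=P[t];print(len(q),np.nanpercentile(q,[0,2,50,98,100],axis=0).round(3))
```

```text
[ 0.52141818 -0.11983042  0.04934948] [ 0.31411772 -0.18174263  0.13658071] [-5.88165403e-04 -4.01762617e+01 -1.85235947e+01 -1.66409137e-02
  8.32510181e-02  1.64760843e-05]
513
385 [[ 0.452 -0.216  0.15 ]
 [ 0.456 -0.211  0.153]
 [ 0.494 -0.18   0.169]
 [ 0.558 -0.103  0.179]
 [ 0.587 -0.07   0.18 ]]
```

Request:
step_arm(deltas=[1,0,0,0.1,0,1,0,0,0.1,0,1,0,0,0,0])

```text
clock: 5.35
ee_pos: [0.5212, -0.1198, 0.0471]
tool_rot: [3.142, -0.0, 2.713]
force: [0.2, 0.1, -0.4]
width: 0.0004
```

View pics/t5.png

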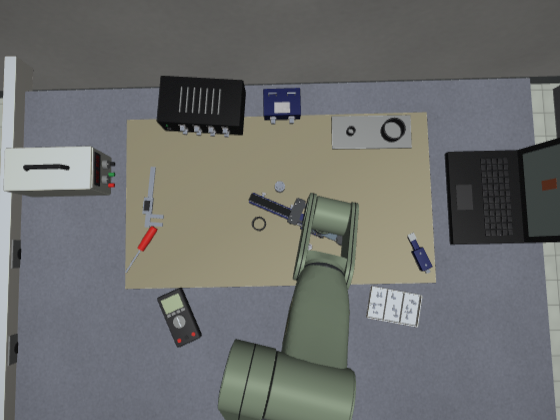

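The top view shows the gripper over the head, spanning about (297,210) to (325,233), so it's laterally right, but there is still no contact force. I'll check the actual height profile in the side view.

Run:
```python
from h import *
F=[]
for i in range(4):
    F.append(read_state()['force']);f=grab_frame('side')
print(np.mean(F,0),f['origin'],f['rotation'])
P=cloud(f)
for v in range(236,276,2): print(v,P[v,280].round(3),P[v,262].round(3),f['color'][v,280])
K=f['intrinsics'];Rm=R.from_euler('xyz',f['rotation']).as_matrix();e=read_state()['ee_pos'];Rt=R.from_euler('xyz',read_state()['tool_rot']).as_matrix()
for o in ([0,-.089,-.079],[.038,-.089,-.079],[-.038,-.089,-.079],[0,0,0],[0,-.0135,0]):
    p=e+Rt@o;q=K@(Rm.T@(p-f['origin']));print(o,p.round(3),(q[:2]/q[2]).round(1))
```

```text
[-0.01996779  0.54535238  0.17505151] [ 0.26271729 -0.78302942  0.99049952] [-2.41632612 -0.00346396 -0.34077334]
236 [ 0.497 -0.175  0.191] [ 0.508 -0.014 -0.   ] [53 52 53]
238 [ 0.495 -0.181  0.192] [ 0.506 -0.019 -0.002] [53 53 53]
240 [ 0.492 -0.188  0.194] [ 0.457 -0.171  0.189] [53 53 53]
242 [ 0.49  -0.194  0.195] [ 0.454 -0.18   0.194] [53 54 53]
244 [ 0.49  -0.195  0.19 ] [ 0.453 -0.185  0.193] [54 53 53]
246 [ 0.488 -0.201  0.191] [ 0.452 -0.187  0.189] [51 51 49]
248 [ 0.487 -0.203  0.187] [ 0.453 -0.184  0.179] [43 42 39]
250 [ 0.487 -0.203  0.179] [ 0.452 -0.186  0.174] [52 53 54]
252 [ 0.49  -0.196  0.163] [ 0.454 -0.181  0.16 ] [54 56 58]
254 [ 0.49  -0.197  0.157] [ 0.488 -0.073  0.003] [56 58 58]
256 [ 0.516 -0.129  0.052] [ 0.485 -0.08   0.004] [91 90 91]
258 [ 0.515 -0.133  0.05 ] [ 0.484 -0.083 -0.   ] [143 141 145]
260 [ 0.514 -0.134  0.043] [ 0.482 -0.09   0.001] [121 117 117]
262 [ 0.514 -0.135  0.036] [ 0.48  -0.095 -0.001] [80 77 83]
264 [ 0.513 -0.138  0.031] [ 0.478 -0.102  0.001] [46 44 67]
266 [ 0.511 -0.145  0.033] [ 0.475 -0.11   0.004] [46 46 67]
268 [ 0.509 -0.149  0.031] [ 0.475 -0.112 -0.002] [56 55 68]
270 [ 0.507 -0.154  0.031] [ 0.472 -0.119  0.001] [128 125 130]
272 [ 0.506 -0.159  0.029] [ 0.47  -0.124 -0.001] [141 139 143]
274 [ 0.504 -0.164  0.029] [ 0.468 -0.132  0.002] [132 133 138]
[0, -0.089, -0.079] [ 0.484 -0.201  0.126] [278.2 264.3]
[0.038, -0.089, -0.079] [ 0.45  -0.185  0.126] [261.2 263. ]
[-0.038, -0.089, -0.079] [ 0.519 -0.217  0.126] [295.2 265.5]
[0, 0, 0] [ 0.521 -0.12   0.047] [280.7 253.8]
[0, -0.0135, 0] [ 0.516 -0.132  0.047] [280.3 258.2]
```

Request:
step_arm(deltas=[1,0,0,0.15,0,1,0,0,0.15,0,1,0,0,0,0])

```text
clock: 5.85
ee_pos: [0.5211, -0.1198, 0.044]
tool_rot: [-3.142, -0.001, 2.713]
force: [-0.5, 0.1, 0.1]
width: 0.0006
```

Request:
step_arm(deltas=[1,0,0,0.15,0,1,0,0,0.15,0,1,0,0,0,0])

```text
clock: 6.15
ee_pos: [0.5212, -0.1198, 0.0411]
tool_rot: [3.142, -0.001, 2.713]
force: [-1.0, -0.3, 0.1]
width: 0.0001
```

Run:
```python
from h import *
F=[]
for i in range(5):
    F.append(read_state()['force']);f=grab_frame('side')
s=read_state();print(np.mean(F,0),s)
i=f['color'][215:280,250:320]
cv2.imwrite('pics/s6.png',cv2.resize(i,None,fx=8,fy=8,interpolation=2)[:,:,::-1])
```

```text
[-0.16800117 -0.19663089  0.20332302] {'clock': 6.4, 'joint_positions': array([-2.47473523e-01,  3.97047893e-01,  1.86226513e+00,  1.43825391e-04,
        8.82130237e-01, -1.38961996e+00]), 'joint_vel': array([-6.20694506e-05, -1.97647384e-04,  1.43857604e-03,  3.14952311e-04,
        6.19584032e-04, -1.63369369e-03]), 'joint_efforts': array([ 1.46826742e-04, -4.03514385e+01, -1.82016796e+01, -1.64200575e-02,
        8.31927150e-02,  5.23289444e-06]), 'ee_pos': array([ 0.52142348, -0.11983629,  0.04138202]), 'tool_rot': array([3.14145649e+00, 1.26935347e-04, 2.71285137e+00]), 'force': array([-0.60737361,  0.11124401, -0.21555159]), 'torque': array([-0.00239566,  0.02772427, -0.06039853]), 'width': 0.00033022893156584785}
```

View pics/s6.png

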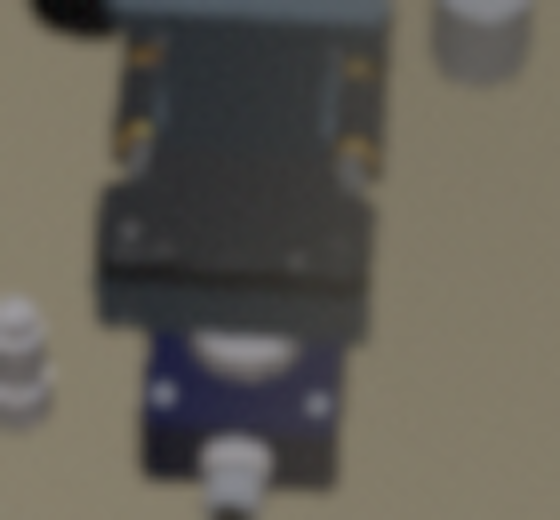

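Still no contact. The body sits about 30 mm higher above the reported TCP than the nominal figure, so I'll keep descending in small steps under force watch.

Request:
step_arm(deltas=[1,0,0,0.15,0,1,0,0,0.15,0,1,0,0,0,0])

```text
clock: 6.7
ee_pos: [0.5211, -0.1198, 0.0381]
tool_rot: [-3.142, -0.001, 2.713]
force: [1.5, -0.5, 0.3]
width: 0.0009
```

Request:
step_arm(deltas=[1,0,0,0.1,0,1,0,0,0.1,0,1,0,0,0,0])

```text
clock: 7.0
ee_pos: [0.5213, -0.1198, 0.0362]
tool_rot: [3.142, -0.0, 2.713]
force: [-0.2, -0.5, -0.2]
width: 0.0005
```

Request:
step_arm(deltas=[1,0,0,0.1,0,1,0,0,0.1,0,1,0,0,0,0])

```text
clock: 7.3
ee_pos: [0.5213, -0.1198, 0.0342]
tool_rot: [3.142, -0.0, 2.713]
force: [0.8, 0.1, 0.3]
width: 0.0005
```

Request:
step_arm(deltas=[1,0,0,0.1,0,1,0,0,0.1,0,1,0,0,0,0])

```text
clock: 7.6
ee_pos: [0.5214, -0.1199, 0.0323]
tool_rot: [3.141, 0.0, 2.713]
force: [-0.3, -0.6, 1.4]
width: 0.0006
```

Request:
step_arm(deltas=[1,0,0,0.1,0,1,0,0,0.1,0,1,0,0,0,0])

```text
clock: 7.9
ee_pos: [0.5214, -0.1199, 0.0303]
tool_rot: [3.142, 0.0, 2.713]
force: [-0.1, 0.3, 1.4]
width: 0.0003
```

Run:
```python
from h import *
F=[]
for i in range(4):
    s=read_state();F.append(s['force']);f=grab_frame('side')
print(s['ee_pos'],np.mean(F,0))
P=cloud(f)
for u in (268,274,280,286,292): print(u,[tuple(P[v,u].round(3)) for v in range(252,266,2)])
```

```text
[ 0.52142567 -0.11985534  0.03043876] [-0.47458003 -0.25274222  2.6058904 ]
268 [(np.float64(0.463), np.float64(-0.193), np.float64(0.17)), (np.float64(0.464), np.float64(-0.19), np.float64(0.159)), (np.float64(0.466), np.float64(-0.186), np.float64(0.147)), (np.float64(0.465), np.float64(-0.186), np.float64(0.14)), (np.float64(0.491), np.float64(-0.11), np.float64(0.023)), (np.float64(0.487), np.float64(-0.122), np.float64(0.031)), (np.float64(0.485), np.float64(-0.129), np.float64(0.033))]
274 [(np.float64(0.475), np.float64(-0.199), np.float64(0.173)), (np.float64(0.476), np.float64(-0.196), np.float64(0.162)), (np.float64(0.479), np.float64(-0.189), np.float64(0.144)), (np.float64(0.478), np.float64(-0.191), np.float64(0.14)), (np.float64(0.503), np.float64(-0.123), np.float64(0.035)), (np.float64(0.5), np.float64(-0.13), np.float64(0.036)), (np.float64(0.498), np.float64(-0.136), np.float64(0.036))]
280 [(np.float64(0.487), np.float64(-0.203), np.float64(0.173)), (np.float64(0.487), np.float64(-0.204), np.float64(0.167)), (np.float64(0.488), np.float64(-0.201), np.float64(0.156)
[... 385 characters left out ...]
, np.float64(-0.209), np.float64(0.16)), (np.float64(0.501), np.float64(-0.204), np.float64(0.146)), (np.float64(0.502), np.float64(-0.203), np.float64(0.136)), (np.float64(0.528), np.float64(-0.14), np.float64(0.036)), (np.float64(0.526), np.float64(-0.146), np.float64(0.036))]
292 [(np.float64(0.511), np.float64(-0.213), np.float64(0.175)), (np.float64(0.51), np.float64(-0.216), np.float64(0.172)), (np.float64(0.512), np.float64(-0.212), np.float64(0.159)), (np.float64(0.514), np.float64(-0.208), np.float64(0.146)), (np.float64(0.544), np.float64(-0.14), np.float64(0.037)), (np.float64(0.543), np.float64(-0.143), np.float64(0.033)), (np.float64(0.54), np.float64(-0.15), np.float64(0.035))]
```

Contact came at last, with 2.6 N at ee z = 0.0304, so the fingertip is about 24 mm above the reported TCP. Now I'll press the rest of the way.

Request:
step_arm(deltas=[1,0,0,0.1,0,1,0,0,0.1,0,1,0,0,0.05,0,1,0,0,0,0,1,0,0,0,0])

```text
clock: 8.6
ee_pos: [0.5215, -0.1199, 0.0279]
tool_rot: [3.141, 0.0, 2.713]
force: [0.1, 0.5, 3.8]
width: 0.0005
```

Run:
```python
from h import *
F=[]
for i in range(6):
    s=read_state();F.append(s['force']);f=grab_frame('side')
print(s['ee_pos'],np.mean(F,0))
```

```text
[ 0.52146229 -0.1198586   0.02790014] [-0.38384796 -0.03563499  3.57560208]
```

Request:
step_arm(deltas=[1,0,0,0.1,0,1,0,0,0,0,1,0,0,0,0])

```text
clock: 9.2
ee_pos: [0.5215, -0.1199, 0.0276]
tool_rot: [3.141, 0.0, 2.713]
force: [-1.1, 0.7, 9.3]
width: 0.0006
```

Run:
```python
from h import *
F=[]
for i in range(4):
    s=read_state();F.append(s['force']);f=grab_frame('side')
print(s['ee_pos'],np.mean(F,0))
```

```text
[ 0.52149701 -0.11986936  0.02759156] [-1.92560448  0.5110845   9.11793502]
```

The button is on its stop, with 9 N and z no longer following the command. Now I'll release, lift, move 72 mm along the bar and come down just above pad1.

Request:
step_arm(deltas=[1,0,0,-0.5,0,1,0,0,-1.5,0,1,0,0,-2,0,1,0,1.8,0,0,1,0,1.8,0,0,1,0,1.8,0,0,1,0,1.8,0,0,1,0,0,1.5,0,1,0,0,1.5,0,1,0,0,1,0,1,0,0,0,0,1,0,0,0,0])

```text
clock: 10.6
ee_pos: [0.5513, -0.0545, 0.0268]
tool_rot: [3.142, -0.0, 2.713]
force: [0.1, -0.2, -0.7]
width: 0.0001
```

Run:
```python
from h import *
F=[]
for i in range(4):
    s=read_state();F.append(s['force']);f=grab_frame('side')
print(s['ee_pos'],np.mean(F,0))
i=f['color'][190:290,240:340]
P=cloud(f);x,y,z=P[...,0],P[...,1],P[...,2];c=f['color']
bt=(z>.0525)&(z<.065)&(abs(x-.52)<.04)&(abs(y+.12)<.04);print(bt.sum(),np.nanmedian(P[bt],0))
cv2.imwrite('pics/s7.png',cv2.resize(i,None,fx=6,fy=6,interpolation=2)[:,:,::-1])
```

```text
[ 0.55185811 -0.05454966  0.02752123] [ 0.05008522  0.10855635 -0.19377546]
50 [ 0.52119702 -0.12161192  0.05601374]
```

View pics/s7.png

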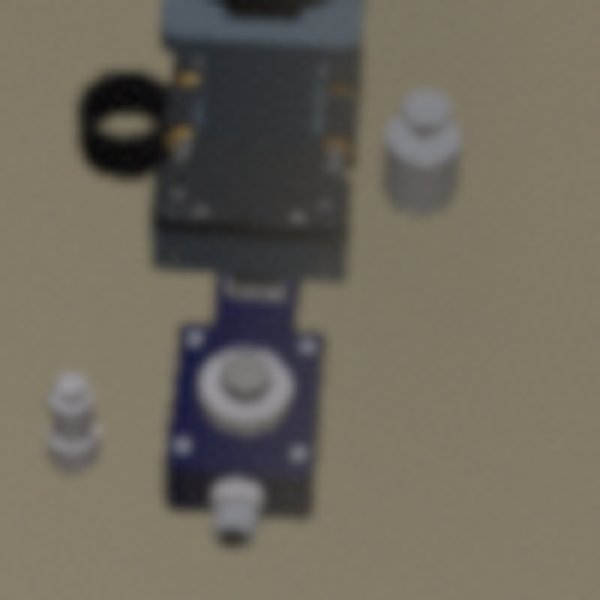

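The button is up again, at (245,375) in the crop and z ≈ 0.056, and the gauge hasn't moved. Next is a gentle touch on pad1.

Request:
step_arm(deltas=[1,0,0,0.4,0,1,0,0,0.3,0,1,0,0,0.15,0,1,0,0,0.15,0,1,0,0,0,0])

```text
clock: 11.3
ee_pos: [0.5512, -0.0544, 0.0169]
tool_rot: [-3.142, -0.0, 2.713]
force: [-1.4, -0.4, 1.7]
width: 0.0005
```

Run:
```python
from h import *
F=[];T=[]
for i in range(6):
    s=read_state();F.append(s['force']);T.append(s['torque']);f=grab_frame('side')
print(s['ee_pos'],np.mean(F,0),np.mean(T,0))
```

```text
[ 0.5512778  -0.054432    0.01698643] [-0.8555025  -0.24212962  2.22019851] [-0.05129268  0.16058542  0.02400498]
```

2.2 N on the bar. Running along it now at 15 mm/s.

Request:
step_arm(deltas=[1,0,0.15,0,0,1,0,0.15,0,0,1,0,0.15,0,0,1,0,0.15,0,0,1,0,0.15,0,0,1,0,0.15,0,0,1,0,0.15,0,0,1,0,0.15,0,0,1,0,0.15,0,0,1,0,0.15,0,0,1,0,0.15,0,0,1,0,0.15,0,0,1,0,0.15,0,0,1,0,0.15,0,0,1,0,0.15,0,0,1,0,0.15,0,0,1,0,0.15,0,0,1,0,0.15,0,0,1,0,0.15,0,0,1,0,0.15,0,0])

```text
clock: 13.6
ee_pos: [0.5638, -0.027, 0.0168]
tool_rot: [3.142, -0.0, 2.713]
force: [-1.1, -1.7, 2.2]
width: 0.0006
```

Request:
step_arm(deltas=[1,0,0.15,0,0,1,0,0.15,0,0,1,0,0.15,0,0,1,0,0.15,0,0,1,0,0.15,0,0,1,0,0.15,0,0,1,0,0.15,0,0,1,0,0.15,0,0,1,0,0.15,0,0,1,0,0.15,0,0,1,0,0.15,0,0,1,0,0.15,0,0,1,0,0.15,0,0,1,0,0.15,0,0,1,0,0.15,0,0,1,0,0.15,0,0,1,0,0.15,0,0,1,0,0.15,0,0,1,0,0.15,0,0,1,0,0.15,0,0])

```text
clock: 15.6
ee_pos: [0.5763, 0.0003, 0.0168]
tool_rot: [3.142, -0.0, 2.713]
force: [-1.4, -2.2, 3.0]
width: 0.0005
```

Run:
```python
from h import *
F=[]
for i in range(4):
    s=read_state();F.append(s['force']);f=grab_frame('side')
print(s['ee_pos'],np.mean(F,0))
P=cloud(f);x,y,z=P[...,0],P[...,1],P[...,2]
bt=(z>.0525)&(z<.065)&(abs(x-.52)<.04)&(abs(y+.12)<.04);print(bt.sum(),np.nanmedian(P[bt],0))
d=np.array(s['ee_pos'])[:2]-[.580,.0097];print('gauge x',30+1000*(d@[.4163,.9092]),'perp',1000*(d@[-.9092,.4163]))
```

```text
[5.76367246e-01 5.05181983e-04 1.68407908e-02] [-0.80138465 -1.55853012  2.54176253]
49 [ 0.52126941 -0.12077951  0.05567819]
gauge x 20.12775580831467 perp -0.524902452959062
```

Request:
step_arm(deltas=[1,0,0.15,0,0,1,0,0.15,0,0,1,0,0.15,0,0,1,0,0.15,0,0,1,0,0.15,0,0,1,0,0.15,0,0,1,0,0.15,0,0,1,0,0.15,0,0,1,0,0.15,0,0,1,0,0.15,0,0,1,0,0.15,0,0,1,0,0.15,0,0,1,0,0.15,0,0,1,0,0.15,0,0,1,0,0.15,0,0,1,0,0.15,0,0,1,0,0.15,0,0,1,0,0.15,0,0,1,0,0.15,0,0,1,0,0.15,0,0])

```text
clock: 17.8
ee_pos: [0.5888, 0.0276, 0.0168]
tool_rot: [3.141, -0.0, 2.713]
force: [-0.2, -1.3, 2.2]
width: 0.0002
```

Request:
step_arm(deltas=[1,0,0.15,0,0,1,0,0.15,0,0,1,0,0.15,0,0,1,0,0.15,0,0,1,0,0.15,0,0,1,0,0.15,0,0,1,0,0.15,0,0,1,0,0.15,0,0,1,0,0.15,0,0,1,0,0.15,0,0,1,0,0.15,0,0,1,0,0.15,0,0,1,0,0.15,0,0,1,0,0.15,0,0,1,0,0.15,0,0,1,0,0.15,0,0,1,0,0.15,0,0,1,0,0.15,0,0,1,0,0.15,0,0,1,0,0.15,0,0])

```text
clock: 19.8
ee_pos: [0.6013, 0.0549, 0.0169]
tool_rot: [3.141, 0.0, 2.713]
force: [-0.4, -1.9, 3.4]
width: -0.0
```

Request:
step_arm(deltas=[1,0,0.15,0,0,1,0,0.15,0,0,1,0,0.15,0,0,1,0,0.15,0,0,1,0,0.15,0,0,1,0,0.15,0,0,1,0,0.15,0,0,1,0,0.15,0,0,1,0,0.15,0,0,1,0,0.15,0,0,1,0,0.15,0,0,1,0,0.15,0,0,1,0,0.15,0,0,1,0,0.15,0,0,1,0,0.15,0,0,1,0,0.15,0,0,1,0,0,0,0])

```text
clock: 21.5
ee_pos: [0.6113, 0.0769, 0.0169]
tool_rot: [3.141, 0.0, 2.713]
force: [-0.9, -0.5, 3.3]
width: 0.0002
```

Run:
```python
from h import *
F=[]
for i in range(4):
    s=read_state();F.append(s['force']);f=grab_frame('side')
print(s['ee_pos'],np.mean(F,0))
P=cloud(f);x,y,z=P[...,0],P[...,1],P[...,2]
bt=(z>.0525)&(z<.065)&(abs(x-.52)<.04)&(abs(y+.12)<.04);print(bt.sum(),np.nanmedian(P[bt],0))
d=np.array(s['ee_pos'])[:2]-[.580,.0097];print('gauge x',30+1000*(d@[.4163,.9092]),'perp',1000*(d@[-.9092,.4163]))
```

```text
[0.61133732 0.07693297 0.01690197] [-0.50195004 -0.09249263  2.68798679]
47 [ 0.52200866 -0.12115513  0.05511895]
gauge x 104.1739369754782 perp -0.502805307321958
```

I'll go another 6 mm for margin on pad5, then lift clear.

Request:
step_arm(deltas=[1,0,0.15,0,0,1,0,0.15,0,0,1,0,0.15,0,0,1,0,0.15,0,0,1,0,0,0,0,1,0,0,-0.5,0,1,0,0,-1.5,0,1,0,0,-3,0,1,0,0,-4,0,1,0,0,-4,0,1,0,0,-4,0,1,3,4,0,0,1,3,4,0,0,1,3,4,0,0,1,3,4,0,0,1,3,4,0,0,1,0,0,0,0,1,0,0,0,0,1,0,0,0,0])

```text
clock: 23.6
ee_pos: [0.5604, 0.3256, 0.1867]
tool_rot: [-3.141, -0.0, 2.712]
force: [-0.8, -0.4, -1.1]
width: 0.0006
```

Run:
```python
from h import *
s=read_state();print(s['ee_pos'],s['force'],s['joint_vel'].round(3))
A=np.load('top.npz');f=grab_frame('top');P=cloud(f);c=f['color'].astype(int)
d=np.abs(c-A['c']).max(-1)>60; d[265:]=0; print('changed',np.argwhere(d).shape, np.argwhere(d)[:,1].max(initial=0),np.argwhere(d)[:,1].min(initial=999))
for n,PP,cc in(('before',A['P'],A['c']),('after',P,c)):
    x,y,z=PP[...,0],PP[...,1],PP[...,2]
    near=(abs(x-.555)<.13)&(abs(y+.04)<.17)
    m=near&(cc.max(-1)<60)&(z>.035)&(z<.07)&(np.ptp(cc,axis=-1)<25);b=near&(z>.0535)&(z<.07)&(y<-.08)&(cc.min(-1)>80)
    print(n,np.nanmedian(PP[m],0),m.sum(),np.nanmean(PP[b],0),b.sum())
cv2.imwrite('pics/top8.png',cv2.resize(f['color'][100:300,110:450],None,fx=2.3,fy=2.3)[:,:,::-1])
```

```text
[0.560442   0.32555258 0.18673983] [-0.79783212 -0.38065532 -1.055266  ] [-0.021 -0.003 -0.     0.003  0.     0.002]
changed (2857, 2) 185 79
before [0.58019035 0.01126191 0.04413861] 348 [ 0.51802951 -0.11614207  0.0570854 ] 25
after [0.58026667 0.01107762 0.0437393 ] 346 [ 0.51742793 -0.11709884  0.05704701] 34
```

View pics/top8.png

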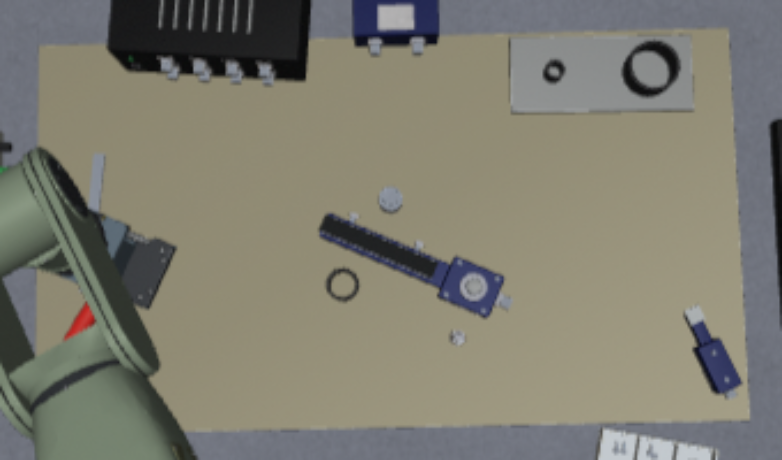

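The gauge at (410,262), weight, ring, plug and pinch gauge all stand where they were. The arm is clear and high at the left, well above the caliper and driver.

```bash
python3 -c "
from station import *
print(hand_in())"
```

```text
the job is handed in; nothing more can be done
None
```

The job is done and handed in at about 24 s; no verdict is reported.

- **Zero button:** I pressed it to its stop with nothing on the bar. The force rose from 3.6 N to 9 N while the height stopped changing. The camera then showed the button up again at z of about 0.056 m.
- **Bar run:** I ran the closed fingertips along the rubber from gauge x of about -40 mm to +110 mm at 15 mm/s. The downward force readings were about 2 to 3.5 N. I then lifted clear.
- **Last checks:** The bar and button positions matched the first picture within about 1 mm, and both were up. In the last picture the ring, weight, plug and pinch gauge looked unmoved. I did not re-measure them.

**What disagreed or could not be checked:**
- **Contact height:** The reported tool height at contact was about 24 mm lower than the camera heights implied, so I found the surfaces by force instead.
- **Switching between fifths:** I could not observe the contact on each fifth of the bar directly. I relied on the slow run and the 27 mm fingertip being shorter than the 34 mm fifths.
- **Caliper and driver:** The arm partly hid them in the last picture. It passed over that side only at about 0.19 m.

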